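# Press a fired tile flush with the spacer bar in the jig cabinet

### The job

Two fired tiles lie in the low open-topped jig cabinet, each in its own bay behind a small door. Swing wide open the door of the one bay where the gap between the tile and the middle rail is wide enough for the spacer, take the spacer by its orange handle and slide its blade, kept low and lengthwise, into that gap to well past the middle of the tile, then push it sideways so that the tile is pressed firmly flush and square against the bay's outer wall. Finish while still gripping the spacer and holding the tile pressed; leave the other door, its tile, the jars and the bowl alone.

Things in the scene. Friction and masses are not known exactly. Their poses are not given: they have to be found in the camera images.
- cabinet: open-topped jig cabinet, 135 (x) by 292 (y) by 100 mm high, fixed. Origin: centre of its underside, on the bench. x points from the open front (x = -67.5 mm, robot side) to the 40 mm high back wall (inner face x = 55.5), y to its left. Floor 4 mm thick. An aluminium middle rail along x, 12 mm thick (y -6 to 6), 40 mm high, parts two bays, each 128 mm wide (|y| 6 to 134)
- wall_left: green outer wall of the left (+y) bay, part of the cabinet, 12 mm thick, 100 mm high, along the whole depth; origin at its underside's centre, inner face 6 mm from the origin towards the middle. It stands at cabinet y = +140 mm
- wall_right: the same on the right: at cabinet y = -140 mm
- door_left (a joint): blue door of the left (+y) bay: 144 wide, 85 high, 12 mm thick, lower edge 12 mm above the bench; hinged upright at the cabinet's outer front edge, opens towards the robot and outwards (clockwise seen from above). In rad: 0 closed, grows to 1.65 open. Light; stays where it is left; may start 0.1 ajar
- door_right (a joint): the same for the right (-y) bay, mirrored: turns counter-clockwise seen from above as it opens
- door_left_handle (a point): middle of the left door's handle, an upright steel bar 11 mm thick and 62 mm tall (23 to 86 mm above the bench), 35 mm off the door's front face and 114 mm from the hinge along the door; it can be pinched from above across the door's width. Origin 55 mm above the bench
- door_right_handle (a point): the same for the right door
- door_left_hinge (a point): a point on the upright hinge axis of the left door
- door_right_hinge (a point): a point on the upright hinge axis of the right door
- tile_narrow: loose terracotta-coloured square tile 100 (x) by 94 (y) by 22 mm thick, about 0.45 kg, lying flat on the floor of either bay, about 13 mm off the outer wall and up to 0.03 rad askew: the gap between it and the middle rail is about 20 mm, enough for the spacer's 12 mm blade. Origin: centre of its underside
- tile_wide: loose tile of the same look in the other bay, 100 by 116 by 22 mm: its gap to the middle rail is about 9 mm, too tight for the spacer. Origin: centre of its underside
- spacer: spacer bar standing on the bench, 0.35 kg, balanced at the handle. Origin: on the foot's underside, below the handle. Dark foot x -45 to 22, 48 (y) by 8 mm; orange upright handle 34 by 16 (y), to 80 mm high; blade 12 mm wide (y), 10 to 30 mm up, along +x to a nose 133 mm from the origin. Best carried with the foot some 4 mm clear of the bench: dragging it dips the nose
- spacer_grip (a point): the point to grip the handle, 62 mm above the foot's underside; grip across the spacer's y (16 mm)
- spacer_nose (a point): tip of the blade's nose: 133 mm from the spacer's origin along its x, 20 mm above the foot's underside
- jar_blue: bystander: very dark blue glazed jar, 74 mm across, 74 mm high. Origin: centre of its underside
- jar_white: bystander: white glazed jar of the same size. Origin: centre of its underside
- bowl: bystander: blue bowl, 110 mm across, 50 mm high. Origin: centre of its underside
There are look-alikes about, which are no part of the job. Several things look just like the spacer: the one meant starts farthest to the robot's left.

How it is judged:
By the outcome, as a careful person would: the job done as asked, in the order asked, and still so for the second after the job is handed in, while the arm keeps its last pose, push and grip.
It also fails if it takes over 64 s, if anything falls off the work surface, if the arm or the gripper's body presses on something with over 40 N, if the wrist force passes 120 N, or if a joint passes its speed limit or range.

### The arm

A 6-joint arm with a two-finger parallel gripper is mounted at the origin on the work surface. World frame = base frame: x ahead of the robot, y to its left, z up, the work surface at z = 0. Lengths are in mm, angles in rad, forces in N, time in s.
With the tool pointing down it reaches from about 350 to 775 mm from the base axis. Payload 7.3 kg.
Tool frame: the origin (TCP) lies on the front face of the gripper's body, between the roots of the fingers; the fingertips stand 66 mm ahead of it and the grasp point (between the pads) lies 47 mm ahead of it (bot.tip_extent is the distance from the TCP to the fingertips, in mm); z points along the fingers, y is the line along which they close (so a half turn about z gives the same grasp; the last joint's range is limited). The gripper opens to 92 mm and grips with 3 to 60 N. Pads are 19 mm wide; open, the fingers measure 130 mm over their backs; the gripper's body (75 mm by 190 mm) begins 47 mm behind the grasp point.
Start: joints at [-1.292, 0.342, 1.524, -0, 1.275, -0.146], TCP at [216.395, -478.343, 292.241] pointing down, gripper open.
Joint ranges: [-2.53, 2.53], [-0.77, 2.02], [0.04, 2.7], [-1, 4.14], [0.28, 2.66], [-3.11, 3.11]. Speed limits (rad/s): [2.57, 2.57, 3.14, 3.14, 3.14, 3.14].

### API

Orientations are given as [roll, pitch, yaw] about the fixed x, y, z axes, in that order (R = Rz(yaw) Ry(pitch) Rx(roll)).
In Python, from plant import readout, viewer, order, bot gives the robot as it stands.
- The arm moves only by the shell command python3 -m creep 'ROWS'. ROWS is text: rows parted by semicolons, each of 7 numbers parted by spaces: the shift along the world's x, y, z in m, then the turn, a rotation vector about the world's x, y, z in rad, then the opening in per cent of the stroke, from 0 (shut) to 100 (fully open). A call has 1 to 8 rows; each row shifts and turns the commanded pose from where the row before left it; what a row does not reach is not made up. A row lasts 1/12 s, in which the tool goes at most 41.7 mm and 7.16 degrees, less where a joint would pass 70% of its speed; a pose out of reach is approached as far as the arm can. A call is refused whole if a number of a shift passes 0.0417 or a number of a turn 0.125, either way. A call with a gripper value outside its range is refused whole. The fingers move at their own pace and stop on an object; the grip force is fixed at half the most. Time passes only in rows, so rows that do not move let the fingers close. It gives the time, the measured TCP pose, the force, the opening and the grip force at its end, in the units of the state.
- readout.get_obs(): the state, without advancing time (a new reading comes with each control period).
- viewer.capture(name): name is "scene" or "top" or "wrist"; returns the picture (420x560x3 uint8, red, green, blue); there is no depth.
- viewer.camera_info(name): a dict with "fx", "fy", "cx", "cy" (pixels), "origin" and "rotation" of the camera in the world. Camera axes: x right, y up, looking along -z (the intrinsics and any distortion apply to the point x, -y, -z); pixel columns grow to the right and rows downward; lengths in mm; the calibration is good to about 2 mm. The wrist camera is an equidistant fisheye: a pixel r from the principal point sees the ray r / f radians off the axis. A picture is of the moment at which its call begins: read the wrist's pose just before it. camera_info takes no time and is no camera call; for the wrist camera it gives the pose at the moment of the call.
- order.close_job(): hands the job in; it is judged then, once.
The state is a dict: "time": time; "joint_positions": joint angles; "dq": joint speeds; "tau": joint torques, N m; "tool_pos": TCP position; "tcp_rot": TCP orientation; "contact_force": force on the tool from outside, world axes, zero at the start; "moment": the same for the moment, N m; "grip_width": finger opening in mm; "finger_force": force on a finger pad.
Only numpy, scipy, OpenCV 4.12 (cv2) and the standard library are available. Lean on these libraries where they do the work, as an engineer would, in place of code of your own. Each camera call takes 0.05 s, during which the arm holds its last target. There are 200 camera calls.

## Working session

There is one attempt and no reset: what is moved stays moved. The work goes in short steps, Python scripts to look and compute and a shell command to move; the robot and the scene stay as the last step left them, time stands still between calls to the robot, and variables do not carry over. Pictures are saved under pics/ and viewed, at most 13 in all, crops included, and the job is handed in when it is done.

```bash
mkdir -p pics; ls; python3 - <<'E'
from plant import readout, viewer, order, bot
import cv2, numpy as np
o=readout.get_obs(); print({k:np.round(v,3).tolist() for k,v in o.items()})
for n in("scene","top"):
    i=viewer.camera_info(n); print(n,i)
    cv2.imwrite(f"pics/{n}0.png",viewer.capture(n)[:,:,::-1])
E
```

```text
pics
{'time': 0.0, 'joint_positions': [-1.292, 0.343, 1.525, -0.0, 1.275, -0.146], 'dq': [-0.0, -0.0, 0.0, 0.0, 0.0, 0.0], 'tau': [0.001, -43.124, -24.422, 0.072, 0.056, -0.0], 'tool_pos': [216.305, -478.031, 291.543], 'tcp_rot': [-3.14, -0.0, 0.425], 'contact_force': [-0.326, -0.267, 0.628], 'moment': [-0.003, -0.008, 0.02], 'finger_force': 0.0, 'grip_width': 91.86}
scene {'fx': 397.42869783572263, 'fy': 397.42869783572263, 'cx': 285.38665041109056, 'cy': 202.38127759674464, 'origin': array([ 904.17105061, -751.0985755 ,  691.70958229]), 'rotation': array([0.93917827, 0.01576096, 0.48465742])}
top {'fx': 487.85896767182027, 'fy': 487.85896767182027, 'cx': 282.71673772529823, 'cy': 208.9798232240464, 'origin': array([ 4.35697910e+02, -1.01652049e+00,  1.13240637e+03]), 'rotation': array([ 0.0522764 , -0.01402605, -1.5520008 ])}
```

View pics/top0.png

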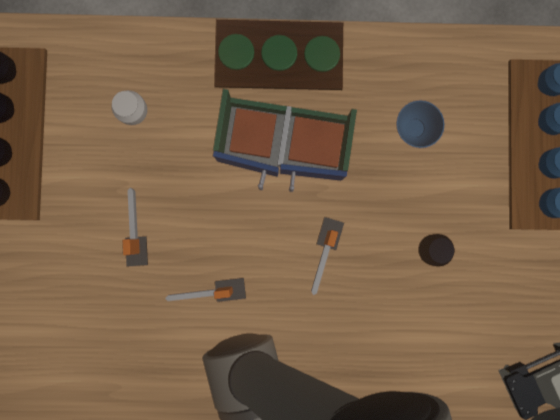

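View pics/scene0.png

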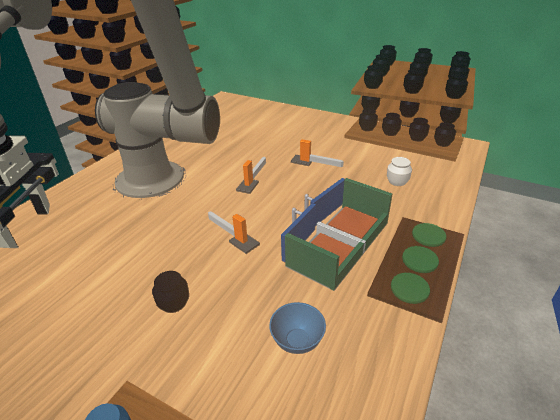

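The top view shows the cabinet around (285,140), front towards the robot. The left tile (256,133) is apparently the narrower one. The leftmost spacer has its handle at (131,247) and its blade pointing ahead to (132,190). The white jar is at (128,106).

```bash
cat > h.py <<'E'
from plant import readout, viewer, order, bot
import cv2, numpy as np
from scipy.spatial.transform import Rotation as Ro
def shot(n):
    i=viewer.camera_info(n); return viewer.capture(n),i
def ray(i,uv):
    uv=np.atleast_2d(np.float64(uv)); p=(uv-[i['cx'],i['cy']])/[i['fx'],i['fy']]
    d=np.c_[p[:,0],-p[:,1],-np.ones(len(p))]
    return d@Ro.from_euler('xyz',i['rotation']).as_matrix().T
def rayfish(i,uv):
    uv=np.atleast_2d(np.float64(uv)); p=(uv-[i['cx'],i['cy']])/[i['fx'],i['fy']]
    t=np.linalg.norm(p,axis=1,keepdims=True)+1e-12; s=np.sin(t)*p/t
    d=np.c_[s[:,0],-s[:,1],-np.cos(t)]
    return d@Ro.from_euler('xyz',i['rotation']).as_matrix().T
def onz(i,uv,z,r=ray):
    d=r(i,uv); o=i['origin']; return (o+d*((z-o[2])/d[:,2])[:,None])[:,:2]
E
python3 - <<'E'
from h import *
im=cv2.imread('pics/top0.png'); i=viewer.camera_info('top')
hsv=cv2.cvtColor(im,cv2.COLOR_BGR2HSV)
def comps(m,lo=15):
    n,l,s,c=cv2.connectedComponentsWithStats(m.astype(np.uint8)*255)
    return [(np.argwhere(l==k)[:,::-1].astype(np.float32),s[k,4]) for k in range(1,n) if s[k,4]>=lo]
H,S,V=[hsv[...,k].astype(int) for k in range(3)]
def show(nm,m,z,lo=15):
    for p,a in comps(m,lo):
        r=cv2.minAreaRect(p); b=cv2.boxPoints(r)
        print(nm,a,np.round(p.mean(0)),'box',np.round(onz(i,b,z)).tolist())
roi=np.zeros(H.shape,bool); roi[85:195,205:365]=1
show('tile',roi&(H<12)&(S>120)&(V>60),26,100)
show('green',roi&(H>45)&(H<90)&(S>60),100,60)
show('blue',roi&(H>100)&(H<130)&(S>90),97,60)
show('grey',roi&(S<40)&(V>110),40,20)
show('orange',(H<14)&(S>190)&(V>130),80,30)
R2=np.zeros(H.shape,bool);R2[180:310,110:350]=1
show('foot',R2&(S<60)&(V<110),8,60)
show('blade',R2&(S<50)&(V>120),30,60)
cv2.imwrite('pics/crop.png',cv2.resize(im[85:275,110:365],None,fx=3,fy=3,interpolation=cv2.INTER_CUBIC))
E
```

```text
tile 1725 [253. 133.] box [[625.0, 109.0], [723.0, 95.0], [710.0, 4.0], [612.0, 18.0]]
tile 2160 [316. 142.] box [[609.0, -26.0], [708.0, -40.0], [691.0, -154.0], [592.0, -139.0]]
green 438 [242. 106.] box [[651.0, 141.0], [744.0, 117.0], [709.0, -16.0], [616.0, 9.0]]
green 138 [310. 112.] box [[698.0, -29.0], [708.0, -31.0], [698.0, -110.0], [688.0, -109.0]]
blue 254 [246. 161.] box [[602.0, 135.0], [610.0, 133.0], [579.0, -2.0], [571.0, -0.0]]
blue 264 [313. 170.] box [[577.0, -8.0], [586.0, -9.0], [573.0, -147.0], [564.0, -146.0]]
grey 297 [284. 136.] box [[595.0, -1.0], [728.0, -19.0], [726.0, -31.0], [593.0, -13.0]]
grey 45 [263. 179.] box [[544.0, 38.0], [578.0, 31.0], [577.0, 24.0], [543.0, 32.0]]
grey 30 [293. 180.] box [[541.0, -33.0], [575.0, -36.0], [575.0, -40.0], [541.0, -37.0]]
foot 381 [138. 247.] box [[532.0, 344.0], [532.0, 300.0], [361.0, 294.0], [360.0, 338.0]]
foot 326 [330. 230.] box [[416.0, -95.0], [478.0, -113.0], [466.0, -156.0], [404.0, -139.0]]
foot 346 [233. 288.] box [[326.0, 135.0], [334.0, 72.0], [290.0, 66.0], [282.0, 129.0]]
blade 254 [131. 213.] box [[534.0, 337.0], [535.0, 325.0], [422.0, 316.0], [421.0, 328.0]]
blade 265 [320. 269.] box [[305.0, -81.0], [415.0, -112.0], [412.0, -123.0], [302.0, -93.0]]
blade 242 [189. 295.] box [[296.0, 243.0], [308.0, 137.0], [297.0, 136.0], [284.0, 241.0]]
```

View pics/crop.png

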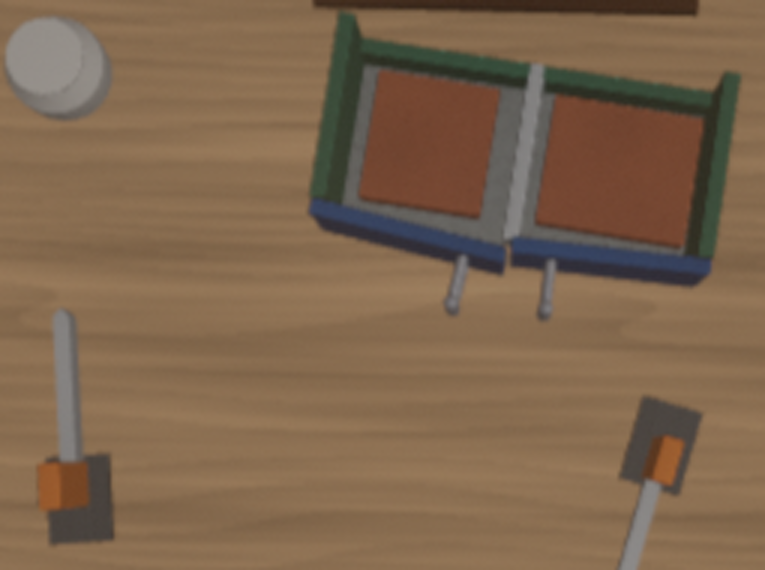

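Left bay holds the narrow tile: the tile is 92 mm wide by my measure, with about a 20 mm gap. The left door is about 0.09 rad ajar and its handle is near (544,34). I'll move above it with the tool half-turned, so that joint 6 has range for the swing.

```bash
R=0; python3 -m creep '0.0164 0.0256 -0.004 0 0 0.125 100; 0.0164 0.0256 -0.004 0 0 0.125 100; 0.0164 0.0256 -0.004 0 0 0.125 100; 0.0164 0.0256 -0.004 0 0 0.125 100; 0.0164 0.0256 -0.004 0 0 0.125 100; 0.0164 0.0256 -0.004 0 0 0.125 100; 0.0164 0.0256 -0.004 0 0 0.125 100; 0.0164 0.0256 -0.004 0 0 0.125 100'
python3 -m creep '0.0164 0.0256 -0.004 0 0 0.125 100; 0.0164 0.0256 -0.004 0 0 0.125 100; 0.0164 0.0256 -0.004 0 0 0.125 100; 0.0164 0.0256 -0.004 0 0 0.125 100; 0.0164 0.0256 -0.004 0 0 0.125 100; 0.0164 0.0256 -0.004 0 0 0.125 100; 0.0164 0.0256 -0.004 0 0 0.125 100; 0.0164 0.0256 -0.004 0 0 0.125 100'
python3 -m creep '0.0164 0.0256 -0.004 0 0 0.125 100; 0.0164 0.0256 -0.004 0 0 0.125 100; 0.0164 0.0256 -0.004 0 0 0.125 100; 0.0164 0.0256 -0.004 0 0 0.125 100; 0 0 0 0 0 0 100'
python3 - <<'E'
from h import *
im,i=shot('wrist'); o=readout.get_obs(); print(o['tool_pos'],o['tcp_rot'],o['joint_positions'],i)
cv2.imwrite('pics/w1.png',im[:,:,::-1])
E
```

```text
time: 0.77
tool_pos: [348.0, -272.1, 259.8]
tcp_rot: [-3.141, -0.0, 1.431]
contact_force: [0.1, -0.4, -0.5]
grip_width: 91.4
finger_force: 0.0
time: 1.43
tool_pos: [479.2, -67.2, 227.8]
tcp_rot: [-3.141, -0.001, 2.431]
contact_force: [0.7, 0.1, 0.2]
grip_width: 91.5
finger_force: 0.0
time: 1.85
tool_pos: [545.9, 37.5, 211.1]
tcp_rot: [3.14, -0.0, 2.934]
contact_force: [-1.0, -0.7, -0.9]
grip_width: 92.0
finger_force: 0.0
[544.8337581   35.73456543 211.20210445] [ 3.14140570e+00 -1.32478227e-03  2.92860092e+00] [-7.50636956e-02  4.57327665e-01  1.58323004e+00  4.11675869e-04
  1.10232148e+00 -1.43305429e+00] {'fx': 325.19226210127806, 'fy': 325.19226210127806, 'cx': 277.49375284224993, 'cy': 206.4933602010147, 'origin': array([480.88075534,  51.60738915, 301.52002077]), 'rotation': array([-0.24991531, -0.0015901 ,  1.36401356])}
```

View pics/w1.png

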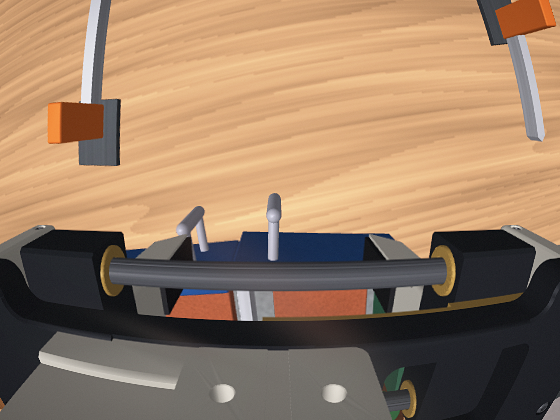

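```bash
python3 - <<'E'
from h import *
im=cv2.imread('pics/w1.png'); i=viewer.camera_info('wrist')
for uv,z in [((273,218),86),((274,197),23),((182,235),86),((201,209),23),((274,258),55)]: print(uv,z,onz(i,[uv],z,rayfish))
cv2.imwrite('pics/w1c.png',cv2.resize(im[180:300,120:420],None,fx=2.6,fy=2.6,interpolation=cv2.INTER_CUBIC))
t=viewer.camera_info('top'); print(onz(t,[(260.7,187.7)],86))
E
```

```text
(273, 218) 86 [[540.94299284  33.99260874]]
(274, 197) 23 [[540.18026272  34.20827492]]
(182, 235) 86 [[539.80886745 -33.24884441]]
(201, 209) 23 [[536.95426092 -32.60603135]]
(274, 258) 55 [[583.42556476  25.07188153]]
[[535.63650205  33.56556247]]
```

View pics/w1c.png

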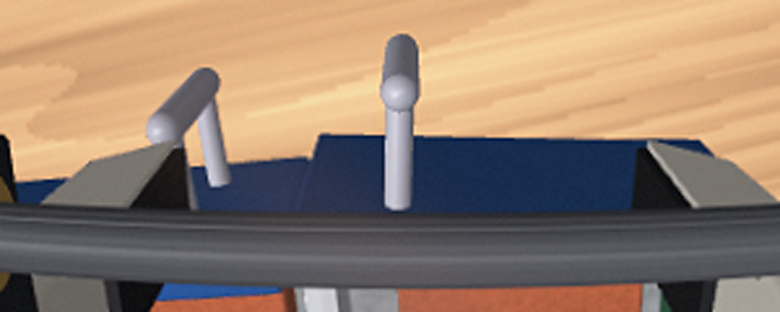

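```bash
python3 -m creep '-0.0022 -0.0008 -0.02 0 0 0 40; -0.0023 -0.0008 -0.02 0 0 0 40; 0 0 -0.02 0 0 0 40; 0 0 0 0 0 0 40; 0 0 0 0 0 0 40'
python3 -m creep '0 0 -0.02 0 0 0 40; 0 0 -0.022 0 0 0 40; 0 0 0 0 0 0 0; 0 0 0 0 0 0 0; 0 0 0 0 0 0 0; 0 0 0 0 0 0 0; 0 0 0 0 0 0 0'
python3 - <<'E'
import numpy as np
h=np.array([613.2,137.8]);r=np.array([540,34.])-h; r*=124.5/np.hypot(*r)
for k in range(13):
    c,s=np.cos(.12),np.sin(.12); n=np.array([c*r[0]+s*r[1],-s*r[0]+c*r[1]]); print(k,np.round((n-r)/1000,4)); r=n
print(h+r)
E
```

```text
time: 2.32
tool_pos: [539.1, 31.3, 151.8]
tcp_rot: [-3.141, -0.003, 2.923]
contact_force: [0.8, 0.3, 0.3]
grip_width: 63.0
finger_force: 0.0
time: 2.9
tool_pos: [541.1, 32.4, 111.8]
tcp_rot: [3.14, 0.004, 2.924]
contact_force: [9.2, 17.2, -1.8]
grip_width: 16.2
finger_force: 9.3
0 [-0.0117  0.0093]
1 [-0.0105  0.0107]
2 [-0.0091  0.0118]
3 [-0.0076  0.0128]
4 [-0.006   0.0137]
5 [-0.0044  0.0143]
6 [-0.0026  0.0147]
7 [-0.0008  0.0149]
8 [0.0009 0.0149]
9 [0.0027 0.0147]
10 [0.0045 0.0142]
11 [0.0061 0.0136]
12 [0.0077 0.0128]
[510.68621241 208.44823674]
```

```bash
python3 -m creep '0.0004 0.0025 0 0 0 0 0; 0 0 0 0 0 0 0; 0 0 0 0 0 0 0; 0 0 0 0 0 0 0'
```

```text
time: 3.23
tool_pos: [541.8, 35.3, 111.8]
tcp_rot: [3.14, 0.004, 2.925]
contact_force: [3.1, 6.4, 3.2]
grip_width: 10.3
finger_force: 30.0
```

Gripped (10.3 mm, 30 N). Now the swing starts.

```bash
python3 -m creep '-0.006 0.0045 0 0 0 -0.06 0; -0.0057 0.0048 0 0 0 -0.06 0; -0.0105 0.0107 0 0 0 -0.12 0; 0 0 0 0 0 0 0'
```

```text
time: 3.57
tool_pos: [517.0, 55.1, 111.8]
tcp_rot: [-3.141, 0.001, 2.679]
contact_force: [-2.9, -3.7, 5.6]
grip_width: 10.2
finger_force: 30.0
```

```bash
python3 -m creep '-0.0091 0.0118 0 0 0 -0.12 0; -0.0076 0.0128 0 0 0 -0.12 0; -0.006 0.0137 0 0 0 -0.12 0; -0.0044 0.0143 0 0 0 -0.12 0; 0 0 0 0 0 0 0'
python3 -m creep '-0.0026 0.0147 0 0 0 -0.12 0; -0.0008 0.0149 0 0 0 -0.12 0; 0.0009 0.0149 0 0 0 -0.12 0; 0 0 0 0 0 0 0'
```

```text
time: 3.98
tool_pos: [487.3, 108.1, 111.6]
tcp_rot: [-3.136, -0.003, 2.199]
contact_force: [-14.8, -4.7, 19.6]
grip_width: 9.8
finger_force: 30.0
time: 4.32
tool_pos: [484.4, 153.5, 111.5]
tcp_rot: [-3.133, -0.002, 1.839]
contact_force: [-18.5, 0.7, 22.5]
grip_width: 10.4
finger_force: 30.0
```

```bash
python3 -m creep '-0.003 0 0.001 0 0 0 0; 0.000 0.0 0 0 0 0 0'
python3 -m creep '0.0027 0.0147 0.00 0 0 -0.12 0; 0.0045 0.0142 0 0 0 -0.12 0; 0 0 0 0 0 0 0'
```

```text
time: 4.48
tool_pos: [483.8, 151.8, 111.7]
tcp_rot: [-3.139, -0.0, 1.846]
contact_force: [-7.5, -0.7, 6.9]
grip_width: 10.5
finger_force: 30.0
time: 4.73
tool_pos: [491.4, 182.2, 111.6]
tcp_rot: [-3.138, -0.001, 1.598]
contact_force: [-9.3, 1.8, 9.7]
grip_width: 10.0
finger_force: 30.0
```

```bash
python3 -m creep '-0.0015 0 0.0005 0 0 0 0; 0.0055 0.0132 0 0 0 -0.12 0; 0.0022 0.0043 0 0 0 -0.04 0; 0 0 0 0 0 0 0'
python3 -m creep '0 0 0 0 0 0 25; 0 0 0 0 0 0 40; 0 0 0 0 0 0 40; 0 0 0.02 0 0 0 50; 0 0 0.035 0 0 0 60; 0 0 0.035 0 0 0 70; 0 0 0 0 0 0 80'
python3 - <<'E'
from h import *
im,i=shot('top'); print(readout.get_obs()['tool_pos'])
cv2.imwrite('pics/t2.png',im[:,:,::-1])
E
```

```text
time: 5.07
tool_pos: [498.8, 198.1, 111.7]
tcp_rot: [-3.141, 0.001, 1.443]
contact_force: [-2.7, 0.4, 1.2]
grip_width: 10.5
finger_force: 30.0
time: 5.65
tool_pos: [502.1, 198.6, 208.5]
tcp_rot: [3.13, -0.004, 1.445]
contact_force: [1.2, 1.0, 0.2]
grip_width: 52.1
finger_force: 0.0
[501.04582654 198.32519556 205.67628653]
```

```bash
python3 -m creep '-0.009 0.0111 0 0 0 -0.124 80; -0.009 0.0111 0 0 0 -0.124 80; -0.009 0.0111 0 0 0 -0.124 80; -0.009 0.0111 0 0 0 -0.124 80; -0.009 0.0111 0 0 0 -0.124 80; -0.009 0.0111 0 0 0 -0.124 80; -0.009 0.0111 0 0 0 -0.124 80; -0.009 0.0111 0 0 0 -0.124 80'
python3 -m creep '-0.009 0.0111 0 0 0 -0.124 80; -0.009 0.0111 0 0 0 -0.124 80; -0.009 0.0111 0 0 0 -0.124 80; 0 0 0 0 0 0 80; 0 0 0 0 0 0 80'
python3 - <<'E'
from h import *
im,i=shot('wrist'); o=readout.get_obs(); print(o['tool_pos'],o['tcp_rot'],o['joint_positions'],i)
im2,t=shot('top')
a=im2[:,:,::-1].copy(); b=im[:,:,::-1]
cv2.imwrite('pics/w3.png',b); cv2.imwrite('pics/t3.png',a)
cv2.imwrite('pics/m3.png',np.hstack([cv2.resize(b,(480,360)),cv2.resize(a[80:320,110:310],(300,360))]))
E
```

```text
time: 6.37
tool_pos: [426.3, 287.0, 200.9]
tcp_rot: [3.141, 0.001, 0.447]
contact_force: [0.4, 0.3, 0.3]
grip_width: 73.3
finger_force: 0.0
time: 6.78
tool_pos: [399.6, 320.1, 201.1]
tcp_rot: [3.141, 0.001, 0.086]
contact_force: [0.4, -0.3, 0.8]
grip_width: 73.3
finger_force: 0.0
[399.98103794 319.8056435  201.23188003] [3.14094864e+00 4.17849276e-04 8.53669385e-02] [ 5.24925103e-01  4.12871519e-01  1.69033301e+00 -4.69856707e-04
  1.03904036e+00  2.01059273e+00] {'fx': 325.19226210127806, 'fy': 325.19226210127806, 'cx': 277.49375284224993, 'cy': 206.4933602010147, 'origin': array([465.68327471, 326.4444307 , 291.5048716 ]), 'rotation': array([-2.51707462e-01, -5.09796999e-04, -1.48434793e+00])}
```

View pics/m3.png

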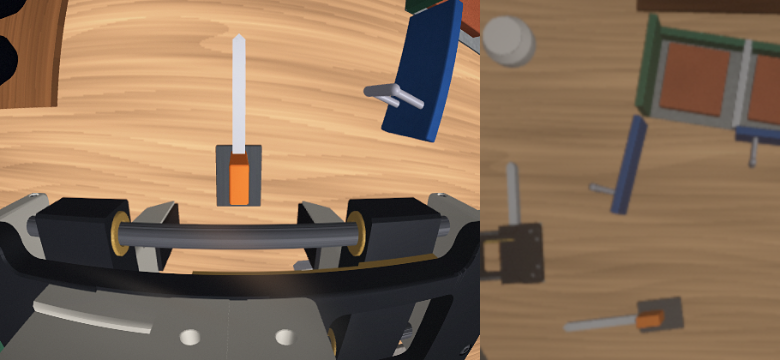

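The door stands wide open and the spacer is centred under the gripper, with its handle around (278,212) in the full wrist frame.

```bash
python3 - <<'E'
from h import *
im=cv2.imread('pics/w3.png'); i=viewer.camera_info('wrist')
hsv=cv2.cvtColor(im,cv2.COLOR_BGR2HSV);H,S,V=[hsv[...,k].astype(int) for k in range(3)]
def big(m):
    n,l,s,c=cv2.connectedComponentsWithStats(m.astype(np.uint8)*255); k=1+np.argmax(s[1:,4]); return np.argwhere(l==k)[:,::-1].astype(np.float32)
roi=np.zeros(H.shape,bool);roi[30:245,230:325]=1
p=big(roi&(H<16)&(S>180)&(V>200)); r=cv2.minAreaRect(p); print('top face',r,onz(i,cv2.boxPoints(r),80,rayfish).round(1).tolist())
p=big(roi&(S<45)&(V>150)); print('nose',p[p[:,1].argmin()])
q=onz(i,p,30,rayfish); 
v=cv2.fitLine(q.astype(np.float32),cv2.DIST_HUBER,0,.01,.01).ravel(); print('blade',v,'x',q[:,0].min(),q[:,0].max())
p=big(roi&(S<80)&(V<110)); q=onz(i,p,8,rayfish).astype(np.float32); print('foot',cv2.boxPoints(cv2.minAreaRect(q)).round(1).tolist())
E
```

```text
top face ((278.5, 215.0), (46.0, 21.0), 90.0) [[421.5, 328.3], [422.7, 314.3], [390.4, 311.3], [389.2, 325.8]]
nose [278.  39.]
blade [9.9640530e-01 8.4714137e-02 4.7886920e+02 3.2633868e+02] x 422.7847797432707 536.8503672955375
foot [[359.3999938964844, 339.3999938964844], [361.79998779296875, 315.3999938964844], [427.20001220703125, 322.1000061035156], [424.70001220703125, 346.1000061035156]]
```

```bash
python3 -m creep '0.0045 0.0002 -0.03 0 0 0 80; 0 0 -0.03 0 0 0 80; 0 0 -0.032 0 0 0 60; 0 0 0 0 0 0 40; 0 0 0 0 0 0 0; 0 0 0 0 0 0 0; 0 0 0 0 0 0 0'
python3 -m creep '0 0 0 0 0 0 0; 0 0 0 0 0 0 0; 0 0 0 0 0 0 0; 0 0 0.005 0 0 0 0; 0 0 0 0 0 0 0'
```

```text
time: 7.47
tool_pos: [405.6, 320.7, 111.7]
tcp_rot: [-3.14, -0.003, 0.081]
contact_force: [0.4, 0.5, -0.0]
grip_width: 45.0
finger_force: 0.0
time: 7.88
tool_pos: [404.6, 320.5, 115.6]
tcp_rot: [-3.141, -0.001, 0.081]
contact_force: [-0.8, -1.4, 6.9]
grip_width: 15.6
finger_force: 30.0
```

```bash
python3 -m creep '0 0 0.02 0 0 0 0; 0 0 0.04 0 0 0 0; 0 0 0.04 0 0 0 0; 0 0 0.015 0 0 0 0; 0 0 0 0 0 0 0'
python3 -m creep '0.0062 -0.0365 0 0 0 -0.0275 0; 0.0062 -0.0365 0 0 0 -0.0275 0; 0.0062 -0.0365 0 0 0 -0.0275 0; 0.0062 -0.0365 0 0 0 -0.0275 0; 0.0062 -0.0365 0 0 0 -0.0275 0; 0.0062 -0.0365 0 0 0 -0.0275 0; 0.0062 -0.0365 0 0 0 -0.0275 0; 0.0062 -0.0365 0 0 0 -0.0275 0'
python3 -m creep '0 0 -0.03 0 0 0 0; 0 0 -0.03 0 0 0 0; 0 0 0 0 0 0 0; 0 0 0 0 0 0 0'
python3 - <<'E'
from h import *
im,i=shot('wrist'); o=readout.get_obs(); print(o['tool_pos'],o['tcp_rot'],o['contact_force'],o['moment'],i)
im2,t=shot('top')
cv2.imwrite('pics/w4.png',im[:,:,::-1]); cv2.imwrite('pics/t4.png',im2[:,:,::-1])
E
```

```text
time: 8.3
tool_pos: [405.8, 321.3, 233.8]
tcp_rot: [-3.138, -0.007, 0.081]
contact_force: [1.2, -0.5, -2.9]
grip_width: 16.1
finger_force: 30.0
time: 8.97
tool_pos: [452.9, 26.7, 227.9]
tcp_rot: [3.141, 0.004, -0.14]
contact_force: [0.1, -0.6, -2.9]
grip_width: 16.0
finger_force: 30.0
time: 9.3
tool_pos: [452.3, 28.5, 167.8]
tcp_rot: [3.141, 0.007, -0.139]
contact_force: [-0.2, -0.1, -3.5]
grip_width: 16.1
finger_force: 30.0
[453.54154469  28.60442086 169.31824559] [ 3.14144846e+00  2.47292058e-03 -1.38810429e-01] [ 0.09968301  1.36285129 -3.2441731 ] [ 0.04612396 -0.03825225 -0.01920473] {'fx': 325.19226210127806, 'fy': 325.19226210127806, 'cx': 277.49375284224993, 'cy': 206.4933602010147, 'origin': array([518.51116729,  19.72326306, 257.75989065]), 'rotation': array([-2.57870977e-01, -2.13398810e-04, -1.70969673e+00])}
```

View pics/w4.png

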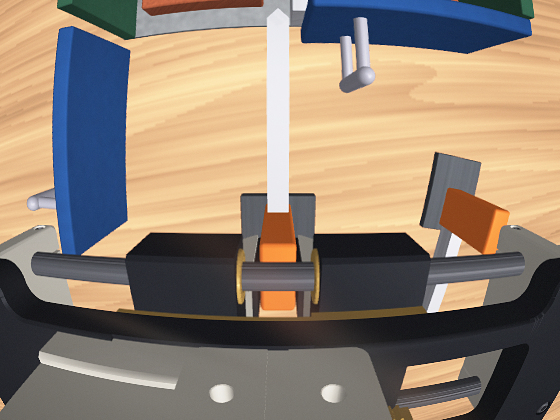

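The spacer is held level, with its blade along the gap line: nose at (278,10), tile front edge at the upper left. I'll move 60 mm ahead, still above the tiles, to see the gap from close by.

```bash
python3 -m creep '0.0297 -0.004 0 0 0 0 0; 0.0297 -0.004 0 0 0 0 0; 0 0 0 0 0 0 0; 0 0 0 0 0 0 0'
cat >> h.py <<'E'
def line(p): return cv2.fitLine(np.float32(p),cv2.DIST_HUBER,0,.01,.01).ravel()
E
python3 - <<'E'
from h import *
im,i=shot('wrist'); o=readout.get_obs(); print(o['tool_pos'],o['tcp_rot'])
cv2.imwrite('pics/w5.png',im[:,:,::-1]); np.save('w5.npy',i,allow_pickle=True)
a=im[:210,60:460,::-1]; cv2.imwrite('pics/w5c.png',cv2.resize(a,None,fx=2,fy=2,interpolation=cv2.INTER_CUBIC))
E
```

```text
time: 9.73
tool_pos: [515.0, 20.7, 171.1]
tcp_rot: [3.142, -0.003, -0.138]
contact_force: [-0.5, -0.6, -4.2]
grip_width: 16.1
finger_force: 30.0
[513.65551907  20.85107084 170.6439554 ] [ 3.14156411e+00 -1.08058985e-03 -1.38235827e-01]
```

View pics/w5c.png

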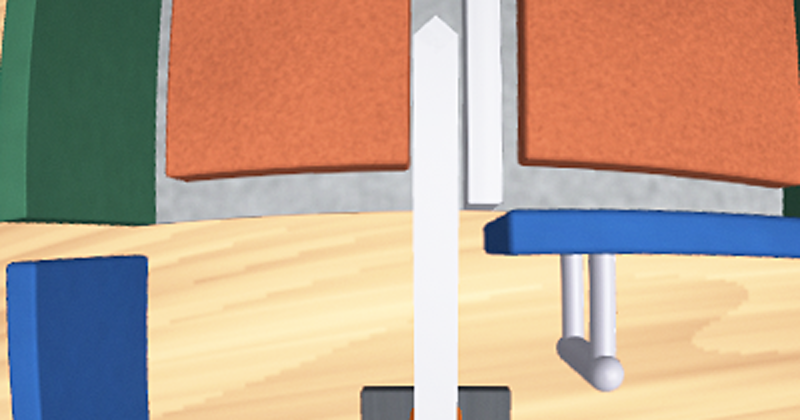

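```bash
python3 - <<'E'
from h import *
im=cv2.imread('pics/w5.png'); i=np.load('w5.npy',allow_pickle=True).item()
h=cv2.cvtColor(im,cv2.COLOR_BGR2HSV);H,S,V=[h[...,k].astype(int) for k in range(3)]
tile=(H<15)&(S>130)&(V>150); white=(S<25)&(V>205)
e={k:[] for k in('tL','tR','r0','r1','b0','b1')}
for r in range(4,95):
    t=np.flatnonzero(tile[r,100:275])+100
    if len(t)and r<75: e['tL'].append((t[0]-.5,r)); e['tR'].append((t[-1]+.5,r))
    w=np.flatnonzero(white[r,288:325])+288
    if len(w): e['r0'].append((w[0]-.5,r)); e['r1'].append((w[-1]+.5,r))
    w=np.flatnonzero(white[r,255:291])+255
    if len(w) and r>25: e['b0'].append((w[0]-.5,r)); e['b1'].append((w[-1]+.5,r))
ex=np.array([np.cos(-.135),np.sin(-.135)]);ey=np.array([-ex[1],ex[0]])
P=np.array([594.,-7])  # rail front approx
for k,z in dict(tL=26,tR=26,r0=40,r1=40,b0=90,b1=90).items():
    q=onz(i,e[k],z,rayfish); l=line(q); 
    # lateral offset along ey at x'=0(world 660) relative to P and yaw
    d=l[:2]*np.sign(l[0]); c=l[2:]+d*((-50+67.5+P[0]*0 - (l[2:]-P)@ex)/(d@ex)); c2=l[2:]+d*((67.5-(l[2:]-P)@ex)/(d@ex))
    print(k,len(q),'yaw',np.arctan2(d[1],d[0]).round(4),'lat@-50',((c-P)@ey).round(2),'lat@0',((c2-P)@ey).round(2))
E
```

```text
tL 71 yaw -0.143 lat@-50 119.21 lat@0 118.81
tR 71 yaw -0.1339 lat@-50 26.27 lat@0 26.32
r0 91 yaw -0.1398 lat@-50 10.32 lat@0 10.07
r1 91 yaw -0.1206 lat@-50 -5.68 lat@0 -4.96
b0 69 yaw -0.1358 lat@-50 23.29 lat@0 23.25
b1 69 yaw -0.1256 lat@-50 10.91 lat@0 11.38
```

Blade centre is at 17.2 and the gap runs from about 6.4 to 26.1, so I need a 1 mm shift to the right. I'll back out, lower to 4.5 mm clear, then slide in.

```bash
python3 -m creep '-0.0298 0.003 0 0 0 0 0; -0.0298 0.004 0 0 0 0 0; 0 0 -0.02 0 0 0 0; 0 0 -0.02 0 0 0 0; 0 0 -0.0155 0 0 0 0; 0 0 0 0 0 0 0; 0 0 0 0 0 0 0'
python3 - <<'E'
from h import *
im,i=shot('wrist'); o=readout.get_obs(); print(o['tool_pos'],o['tcp_rot'],o['contact_force'])
cv2.imwrite('pics/w6.png',im[:,:,::-1])
E
```

```text
time: 10.37
tool_pos: [453.0, 27.8, 114.7]
tcp_rot: [3.141, 0.001, -0.138]
contact_force: [-0.7, 1.0, -4.1]
grip_width: 15.5
finger_force: 30.0
[453.31833811  27.71505576 114.89568341] [ 3.14151197e+00 -4.00006993e-05 -1.38568877e-01] [-0.57506026  0.32923878 -4.41841525]
```

```bash
python3 -m creep '0.0198 -0.0026 0 0 0 0 0; 0.0198 -0.0026 0 0 0 0 0; 0.0198 -0.0026 0 0 0 0 0; 0 0 0 0 0 0 0; 0 0 0 0 0 0 0'
python3 -m creep '0.0198 -0.0026 0 0 0 0 0; 0.0198 -0.0026 0 0 0 0 0; 0 0 0 0 0 0 0; 0 0 0 0 0 0 0'
python3 - <<'E'
from h import *
im,i=shot('wrist'); o=readout.get_obs(); print(o['tool_pos'],o['tcp_rot'],o['contact_force'])
cv2.imwrite('pics/w7.png',im[:,:,::-1]);cv2.imwrite('pics/w7c.png',cv2.resize(im[:260,90:490,::-1],None,fx=1.9,fy=1.9))
E
```

```text
time: 10.83
tool_pos: [513.6, 19.6, 114.8]
tcp_rot: [3.141, -0.001, -0.139]
contact_force: [-1.4, -0.8, -4.2]
grip_width: 15.7
finger_force: 30.0
time: 11.17
tool_pos: [552.3, 14.5, 114.4]
tcp_rot: [3.141, 0.001, -0.139]
contact_force: [0.1, 0.4, -3.5]
grip_width: 15.8
finger_force: 30.0
[551.48167585  14.66300552 114.14759996] [ 3.14147166e+00  2.04239083e-03 -1.38944153e-01] [-0.87004902  0.43740683 -2.72733027]
```

View pics/w7c.png

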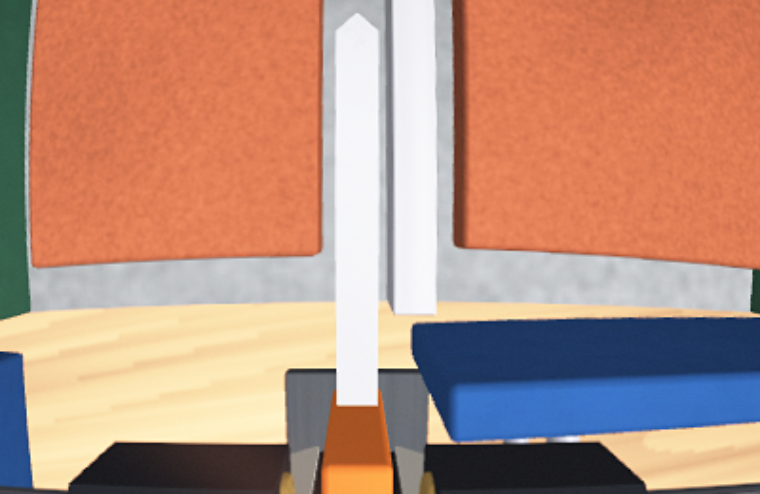

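The blade sits in the gap without touching anything. Next: sideways, then a bit deeper once the foot is clear of the right door, then press.

```bash
python3 -m creep '0.0003 0.002 0 0 0 0 0; 0.0003 0.002 0 0 0 0 0; 0.0003 0.002 0 0 0 0 0; 0.0003 0.002 0 0 0 0 0; 0.0003 0.002 0 0 0 0 0; 0 0 0 0 0 0 0'
python3 -m creep '0.005 -0.0007 0 0 0 0 0; 0.005 -0.0007 0 0 0 0 0; 0 0 0 0 0 0 0'
python3 -m creep '0.0003 0.002 0 0 0 0 0; 0.0002 0.0015 0 0 0 0 0; 0 0 0 0 0 0 0'
```

```text
time: 11.72
tool_pos: [554.1, 24.7, 114.2]
tcp_rot: [3.142, 0.0, -0.139]
contact_force: [-0.5, -1.7, -3.5]
grip_width: 15.9
finger_force: 30.0
time: 11.97
tool_pos: [565.8, 22.8, 114.4]
tcp_rot: [-3.141, -0.002, -0.139]
contact_force: [0.7, 0.8, -1.9]
grip_width: 15.6
finger_force: 30.0
time: 12.22
tool_pos: [565.2, 26.5, 114.4]
tcp_rot: [3.141, -0.001, -0.139]
contact_force: [0.6, -1.5, -3.5]
grip_width: 15.9
finger_force: 30.0
```

```bash
python3 -m creep '0.0002 0.0012 0 0 0 0 0; 0.0002 0.0012 0 0 0 0 0; 0 0 0 0 0 0 0'
python3 -m creep '0.0001 0.001 0 0 0 0 0; 0.0001 0.001 0 0 0 0 0; 0 0 0 0 0 0 0'
python3 - <<'E'
from h import *
im,i=shot('wrist'); o=readout.get_obs(); print(o['tool_pos'],o['tcp_rot'],o['contact_force'],o['moment'])
cv2.imwrite('pics/w8.png',im[:,:,::-1]);cv2.imwrite('pics/w8c.png',cv2.resize(im[:260,60:460,::-1],None,fx=1.9,fy=1.9))
E
```

```text
time: 12.47
tool_pos: [565.2, 29.0, 114.4]
tcp_rot: [3.141, -0.0, -0.139]
contact_force: [-0.7, -2.5, -2.5]
grip_width: 16.0
finger_force: 30.0
time: 12.72
tool_pos: [565.4, 31.0, 114.3]
tcp_rot: [3.142, -0.0, -0.139]
contact_force: [-1.0, -3.6, -0.9]
grip_width: 15.8
finger_force: 30.1
[565.39382209  30.96737081 114.29417692] [ 3.14155499e+00 -8.07151857e-05 -1.39099388e-01] [-0.17833269 -2.70419518 -1.35607909] [-0.61195791 -0.08119452 -0.36467735]
```

View pics/w8c.png

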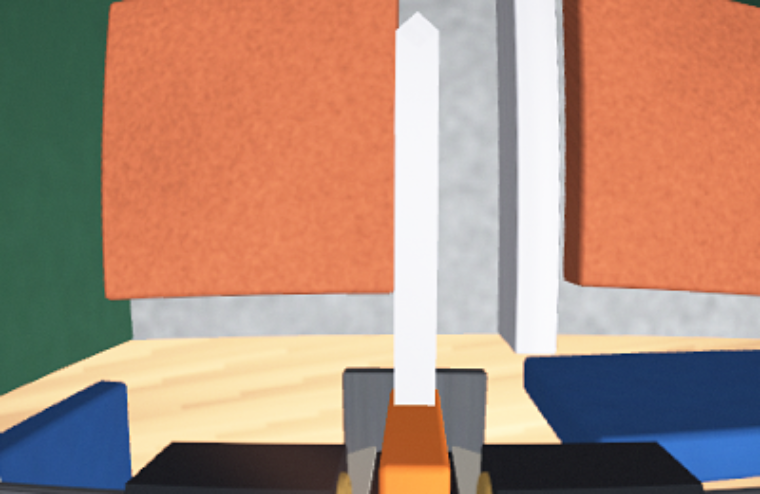

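The tile is almost at the wall (left edge near x=105 in the crop), with only sliding force so far. I'll press on in small steps.

```bash
python3 -m creep '0.0001 0.001 0 0 0 0 0; 0 0 0 0 0 0 0; 0 0 0 0 0 0 0'; python3 -m creep '0.0001 0.001 0 0 0 0 0; 0 0 0 0 0 0 0; 0 0 0 0 0 0 0'
python3 - <<'E'
from plant import readout; o=readout.get_obs(); print(o['moment'])
E
```

```text
time: 13.02
tool_pos: [565.5, 31.8, 114.3]
tcp_rot: [3.141, 0.0, -0.139]
contact_force: [-1.4, -4.1, -1.5]
grip_width: 15.6
finger_force: 30.1
time: 13.27
tool_pos: [565.5, 32.1, 114.3]
tcp_rot: [3.14, 0.0, -0.139]
contact_force: [-1.2, -6.8, 0.9]
grip_width: 16.2
finger_force: 30.1
[-1.47133695  0.12042284 -0.47974423]
```

```bash
python3 -m creep '0.0001 0.001 0 0 0 0 0; 0 0 0 0 0 0 0; 0 0 0 0 0 0 0'; python3 -m creep '0.0001 0.001 0 0 0 0 0; 0 0 0 0 0 0 0; 0 0 0 0 0 0 0'
python3 - <<'E'
from h import *
im,i=shot('wrist'); o=readout.get_obs(); print(o['tool_pos'],o['contact_force'],o['moment'])
cv2.imwrite('pics/w9.png',im[:,:,::-1])
h=cv2.cvtColor(im,cv2.COLOR_RGB2HSV);H,S,V=[h[...,k].astype(int) for k in range(3)]
tile=(H<15)&(S>130)&(V>120); white=(S<25)&(V>205); grey=(S<45)&(V>90)
L=[];R=[];B0=[];B1=[];G=[]
for r in range(15,140,1):
    t=np.flatnonzero(tile[r,60:300])+60; L.append((t[0]-.5,r)); R.append((t[-1]+.5,r))
    w=np.flatnonzero(white[r,255:305])+255; B0.append((w[0]-.5,r)); B1.append((w[-1]+.5,r))
for n,e,z in(('tL',L,26),('tR',R,26),('b0',B0,34.5),('b1',B1,34.5)):
    q=onz(i,e,z,rayfish); l=line(q); d=l[:2]*np.sign(l[0]); P=np.array([594,-7.]); ex=np.array([np.cos(.135),-np.sin(.135)]); ey=np.array([-ex[1],ex[0]])
    print(n,'yaw',np.arctan2(d[1],d[0]).round(4),'lat@0',((l[2:]+d*((67.5-(l[2:]-P)@ex)/(d@ex))-P)@ey).round(2), 'resid',np.abs((q-l[2:])@[-d[1],d[0]]).max().round(2))
cv2.imwrite('pics/w9c.png',cv2.resize(im[:230,60:330,::-1],None,fx=2.5,fy=2.5,interpolation=cv2.INTER_CUBIC))
E
```

```text
time: 13.52
tool_pos: [565.5, 32.6, 114.3]
tcp_rot: [3.139, 0.0, -0.139]
contact_force: [-2.4, -9.8, -0.7]
grip_width: 15.7
finger_force: 30.2
time: 13.77
tool_pos: [565.5, 33.3, 114.3]
tcp_rot: [3.139, 0.001, -0.139]
contact_force: [-2.7, -11.1, 0.5]
grip_width: 16.0
finger_force: 30.4
[565.52406036  33.26972076 114.26682942] [ -2.13010638 -11.8080032   -0.10292938] [-2.22100421  0.32392155 -0.62694912]
tL yaw -0.1467 lat@0 131.88 resid 0.5
tR yaw -0.1518 lat@0 39.9 resid 0.46
b0 yaw -0.1612 lat@0 39.31 resid 0.28
b1 yaw -0.0461 lat@0 25.69 resid 4.19
```

View pics/w9c.png

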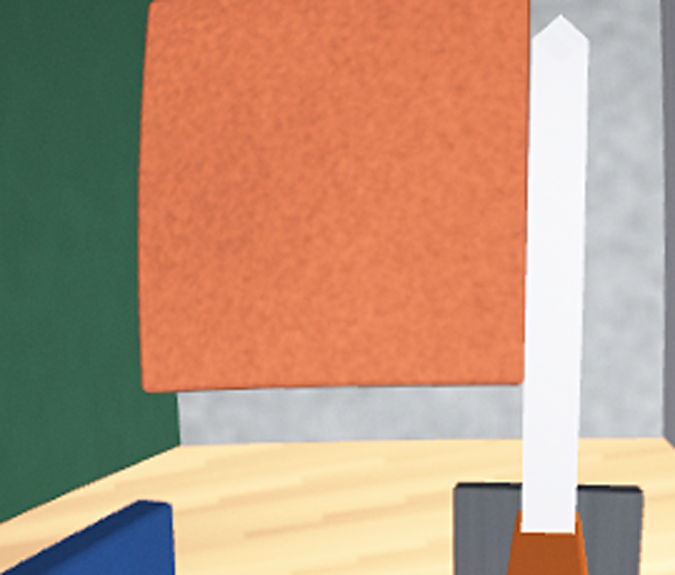

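The blade has twisted about 0.03 rad in the grip, its nose lagging, so the tile is slightly askew with its front-left corner touching. I'll ease off at the handle and turn the nose left to square it.

```bash
python3 -m creep '-0.0003 -0.002 0 0 0 0 0; -0.0001 -0.001 0 0 0 0.015 0; 0 0 0 0 0 0.015 0; 0 0 0 0 0 0.01 0; 0 0 0 0 0 0 0; 0 0 0 0 0 0 0'
cat > m.py <<'E'
from h import *
import sys
im,i=shot('wrist'); o=readout.get_obs(); print(o['tool_pos'].round(1),o['tcp_rot'].round(4),o['contact_force'].round(1),o['moment'].round(2))
cv2.imwrite(f'pics/{sys.argv[1]}.png',im[:,:,::-1])
h=cv2.cvtColor(im,cv2.COLOR_RGB2HSV);H,S,V=[h[...,k].astype(int) for k in range(3)]
tile=(H<15)&(S>130)&(V>120); white=(S<25)&(V>205); green=(H>45)&(H<95)&(S>60)
ex=np.array([np.cos(.135),-np.sin(.135)]); ey=np.array([-ex[1],ex[0]]); P=np.array([594,-7.])
L=[];R=[];B0=[];B1=[]
for r in range(15,135):
    t=np.flatnonzero(tile[r,60:300])+60; L.append((t[0]-.5,r)); R.append((t[-1]+.5,r))
    w=np.flatnonzero(white[r,255:297])+255
    if len(w) and r>22: B0.append((w[0]-.5,r)); B1.append((w[-1]+.5,r))
RL=[]
for r in range(15,125):
    w=np.flatnonzero(white[r,305:380])+305
    if len(w): RL.append((w[-1]+.5,r))
for n,e,z in(('tL',L,26),('tR',R,26),('b0',B0,34.5),('b1',B1,34.5),('railR',RL,40)):
    if len(e)<20: print(n,len(e)); continue
    q=onz(i,e,z,rayfish); l=line(q); d=l[:2]*np.sign(l[0])
    print(n,'yaw',np.arctan2(d[1],d[0]).round(4),'lat@0',((l[2:]+d*((67.5-(l[2:]-P)@ex)/(d@ex))-P)@ey).round(2),'resid',np.abs((q-l[2:])@[-d[1],d[0]]).max().round(2))
E
python3 m.py w10
```

```text
time: 14.32
tool_pos: [565.9, 31.3, 114.2]
tcp_rot: [3.141, -0.001, -0.099]
contact_force: [1.6, -6.5, -4.1]
grip_width: 16.2
finger_force: 30.7
[565.9  31.3 114.2] [ 3.1409e+00 -1.2000e-03 -9.9300e-02] [ 1.8 -6.7 -2.8] [-1.37 -0.24 -0.69]
tL yaw -0.135 lat@0 132.32 resid 0.37
tR yaw -0.1344 lat@0 40.85 resid 0.32
b0 yaw -0.1343 lat@0 40.41 resid 0.31
b1 yaw -0.1204 lat@0 28.64 resid 0.53
railR yaw -0.1263 lat@0 -5.03 resid 1.08
```

```bash
python3 -m creep '0 0.0005 0 0 0 0.01 0; 0 0.0005 0 0 0 0.01 0; 0 0 0 0 0 0 0; 0 0 0 0 0 0 0'; python3 m.py w11
python3 - <<'E'
from h import *
im=cv2.imread('pics/t3.png'); t=viewer.camera_info('top')
h=cv2.cvtColor(im,cv2.COLOR_BGR2HSV);H,S,V=[h[...,k].astype(int) for k in range(3)]
for nm,z,c0,c1,m in(('rail',40,272,300,(S<40)&(V>135)),):
    a=[];b=[]
    for r in range(112,160):
        w=np.flatnonzero(m[r,c0:c1])+c0
        if len(w): a.append((w[0]-.5,r)); b.append((w[-1]+.5,r))
    mid=(np.array(a)+b)/2
    for e in(a,b,mid): l=line(onz(t,e,z)); print(nm,len(e),np.arctan(l[1]/l[0]).round(4))
# inner edge of back wall/both outer walls: bright-green tops via dark/bright split
g=(H>45)&(H<95)&(S>60)
for nm,c0,c1 in(('wl',205,240),('wr',335,365)):
    a=[]
    for r in range(100,150):
        w=np.flatnonzero(g[r,c0:c1])+c0
        if len(w): a.append(((w[0]-.5) if nm=='wl' else (w[-1]+.5),r))
    l=line(onz(t,a,100)); print(nm,len(a),np.arctan(l[1]/l[0]).round(4))
E
```

```text
time: 14.7
tool_pos: [565.8, 31.7, 114.2]
tcp_rot: [3.14, -0.001, -0.079]
contact_force: [1.2, -9.7, -2.5]
grip_width: 16.3
finger_force: 31.0
[565.8  31.7 114.2] [ 3.1399e+00 -8.0000e-04 -7.9200e-02] [ 0.4 -9.7 -2. ] [-1.89 -0.09 -0.74]
tL yaw -0.136 lat@0 132.36 resid 0.42
tR yaw -0.1339 lat@0 40.8 resid 0.36
b0 yaw -0.1378 lat@0 40.4 resid 0.28
b1 yaw -0.0792 lat@0 30.81 resid 0.08
railR yaw -0.1277 lat@0 -4.91 resid 0.53
rail 5 -0.203
rail 5 -0.2083
rail 5 -0.206
wl 50 -0.1186
wr 39 -0.1161
```

```bash
python3 - <<'E'
from h import *
im=cv2.imread('pics/w5.png'); i=np.load('w5.npy',allow_pickle=True).item()
h=cv2.cvtColor(im,cv2.COLOR_BGR2HSV);H,S,V=[h[...,k].astype(int) for k in range(3)]
g=(H>45)&(H<95)&(S>60); B=cv2.GaussianBlur(V.astype(np.float32),(5,5),0)
a=[];f=[]
for r in range(5,100):
    gx=np.diff(B[r,60:140]); a.append((60+gx[:25].argmin()+.5,r)); 
    w=np.flatnonzero(g[r,60:160])+60; f.append((w[-1]+.5,r))
for n,e,z in(('inner top',a,100),('inner base',f,4)):
    q=onz(i,e,z,rayfish); l=line(q); d=l[:2]; print(n,np.arctan(d[1]/d[0]).round(4),np.abs((q-l[2:])@[-d[1],d[0]]).max().round(2),e[0],e[-1])
# rail top edges: brightness steps
W=(V>225)&(S<25); a=[];b=[]
for r in range(4,95):
    w=np.flatnonzero(W[r,288:325])+288
    if len(w):a.append((w[0]-.5,r));b.append((w[-1]+.5,r))
for e in(a,b): q=onz(i,e,40,rayfish); l=line(q); print('rail',np.arctan(l[1]/l[0]).round(4),len(e))
E
```

```text
inner top 0.1231 6.17 (np.float64(62.5), 5) (np.float64(72.5), 99)
inner base -0.1262 0.99 (np.float64(139.5), 5) (np.float64(137.5), 99)
rail -0.1398 91
rail -0.1323 91
```

```bash
python3 -m creep '0 0 0 0 0 0 0; 0 0 0 0 0 0 0; 0 0 0 0 0 0 0; 0 0 0 0 0 0 0; 0 0 0 0 0 0 0; 0 0 0 0 0 0 0; 0 0 0 0 0 0 0; 0 0 0 0 0 0 0'; python3 m.py w12
python3 - <<'E'
from h import *
a=cv2.imread('pics/w12.png')[:260,40:460]; im,_=shot('top'); b=im[80:320,110:360,::-1]
cv2.imwrite('pics/m12.png',np.hstack([cv2.resize(a,(420,360)),cv2.resize(b,(375,360))]))
E
```

```text
time: 15.42
tool_pos: [565.8, 31.7, 114.2]
tcp_rot: [3.14, -0.001, -0.079]
contact_force: [1.0, -9.5, -2.5]
grip_width: 16.4
finger_force: 31.0
[565.8  31.7 114.2] [ 3.1399e+00 -8.0000e-04 -7.9100e-02] [ 0.8 -9.4 -3.5] [-1.94 -0.09 -0.74]
tL yaw -0.1357 lat@0 132.36 resid 0.43
tR yaw -0.134 lat@0 40.79 resid 0.36
b0 yaw -0.1381 lat@0 40.38 resid 0.28
b1 yaw -0.0793 lat@0 30.79 resid 0.08
railR yaw -0.1278 lat@0 -4.92 resid 0.53
```

View pics/m12.png

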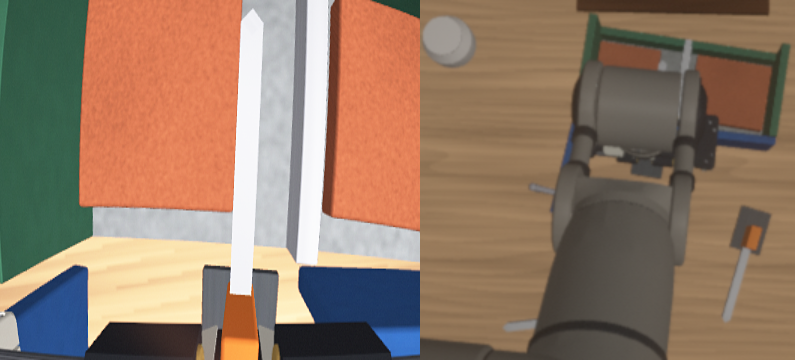

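The pose and force are steady at about 9.5 N. The tile lies along the wall, the blade sits well past the tile's middle, the left door is open, and the jars and the other bay are untouched. Handing in.

```bash
python3 -c "
from plant import order; print(order.close_job())"
```

```text
the job is handed in; nothing more can be done
None
```

The job is handed in: the left bay's door is wide open, and the gripped spacer, in the gap past the middle of the narrow tile, is pressing it against the outer wall at about 9.5 N, flush and square to within roughly 0.005 rad by my camera measurements; the result has not been reported back to me.

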